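# Clamp a bottle in the labelling jig: push the knob through its L-shaped gate

## Task

A dark bottle lies in the blue labelling jig with the end clamp drawn back. With the fingertips push the red knob along its slot as far as the corner, so that the clamp slides the bottle home against the end stop, then push the knob sideways to the very end of the short leg of the slot to lock the clamp, and move clear. Only push the knob, never take it between the fingers; do not touch the bottle or the clamp's pad yourself, and leave everything else standing where it is.

Things in the scene. Friction and masses are not known exactly. Their poses are not given: they have to be found in the camera images.
- jig: blue labelling jig fixed to the table, base 150 mm (its x) by 400 mm (its y) by 12 mm; origin under the middle of the base, z up, x and y level. Bottle cradle on the +y half, ending at a steel end stop. On the -y half stands an aluminium gate plate, 120 mm (x) by 130 mm (y), top face 76 mm above the table, with an L-shaped slot 13 mm wide: a long leg of 75 mm along +y, then a short leg of 35 mm turning to +x. Nothing on the jig but the knob rises above 79 mm
- knob (a point): centre of the red knob, an upright round knob 30 mm in diameter and 38 mm tall (84 to 122 mm above the table), on a 10 mm pin that runs in the slot. It cannot turn or lift. Pushing it takes 2 to 12 N (most while the bottle slides along); it stays where it is left
- slot_start (a point): where the knob's centre is with the clamp fully drawn back: outer end of the long leg (fixed to the jig, 103 mm above the table, axes as the jig's)
- slot_corner (a point): where the knob's centre is at the corner of the L (fixed to the jig, same height)
- slot_end (a point): where the knob's centre is at the end of the short leg, 35 mm from the corner along the jig's +x (fixed to the jig, same height)
- clamp (a joint): travel of the clamp along the long leg, m: 0 drawn back, 0.075 at the corner; starts between 0 and 0.02
- lock (a joint): travel of the knob along the short leg, m: 0 in the long leg, 0.035 at the locked end; free only when the clamp stands within about 3 mm of the corner
- pad (a point): centre of the black rubber pad of the clamp, 34 by 10 by 30 mm, that pushes on the bottle's cap; 50 mm above the table. Not to be touched
- bottle_mid (a point): middle of the dark bottle (on its axis, 50 mm above the table) lying in the cradle along the jig's y, base towards +y; 210 mm long, 48 mm in diameter, about 0.4 kg. Home when 105 mm from the end stop. Not to be touched
- end_stop (a point): point on the end stop's face where the bottle's base comes to rest, on the bottle's axis
- bottle_a: finished dark bottle with a white label, standing beside the jig, 48 mm wide, 210 mm tall; origin under its centre. Bystander
- bottle_b: another labelled dark bottle standing on the table to the robot's right, 48 mm wide, 210 mm tall; origin under its centre. Bystander
- tape: roll of yellow packing tape lying flat near the jig, 90 mm across, 48 mm high; origin under its centre. Bystander
- labels: roll of white labels lying flat, 80 mm across, 45 mm high; origin under its centre. Bystander
- marker: white marker pen with a blue cap lying beside the jig on the robot's side, 130 mm long along its y, 13 mm thick; origin on the table at its middle. Bystander
- jar: small glass jar with a brass lid, 60 mm wide, 80 mm tall; origin under its centre. Bystander
Things that resemble listed ones, but are neither listed nor needed, are in the scene too. What is shaped like the part that bears bottle_mid but brown is not meant.

How it is judged:
By the outcome, as a careful person would: the job done as asked, in the order asked, and still so for the second after the job is handed in, with the robot touching nothing.
It also fails if it takes over 42 s, if anything falls off the work surface, if the arm or the gripper's body presses on something with over 40 N, if the wrist force passes 120 N, or if a joint passes its speed limit or range.

## Robot

A 6-joint arm with a two-finger parallel gripper is mounted at the origin on the work surface. World frame = base frame: x ahead of the robot, y to its left, z up, the work surface at z = 0. Lengths are in m, angles in degrees, forces in N, time in s.
With the tool pointing down it reaches from about 0.4 to 0.925 m from the base axis. Payload 3.4 kg.
Tool frame: the origin (TCP) lies between the finger pads; the fingertips stand tip_extent ahead of it and the grasp point (between the pads) lies 6 mm ahead of it (tip_extent is the distance from the TCP to the fingertips, in m); z points along the fingers, y is the direction in which the jaws open and shut (so a half turn about z gives the same grasp; the last joint's range is limited). The gripper opens to 85 mm and grips with 20 to 120 N. Pads are 22 mm wide; open, the fingers measure 114 mm over their backs; the gripper's body (76 mm by 85 mm) begins 54 mm behind the grasp point. The pads swing forward as they close: fully open they stand 13 mm farther back than shut.
Start: joints at [-80.128, 17.578, 86.31, -0, 76.112, -4.211], TCP at [0.14, -0.558, 0.256] pointing down, gripper open.
Joint ranges: [-179.03, 179.03], [-60, 130.46], [8.19, 133.38], [-81.62, 261.62], [5.75, 156.47], [-153.77, 153.77]. Speed limits (degrees/s): [147.25, 147.25, 180, 180, 180, 180].

## Interface

Orientations are given as [roll, pitch, yaw] about the fixed x, y, z axes, in that order (R = Rz(yaw) Ry(pitch) Rx(roll)).
In Python, from bench import move_ptp, line_to, move_j, gripper_open, clamp, wait, ik, sense, read_camera, IKError, hand_in, tip_extent gives the robot as it stands. The module is installed in compiled form; this text tells all that it offers. Calls block until the motion is done:
- move_ptp(position, orientation): joint-space move of the TCP to a pose.
- line_to(position, attitude=None, vel=0.15): straight line of the TCP; attitude=None keeps the orientation; vel is the mean speed in m/s.
- move_j(angles): joint-space move.
- gripper_open() and clamp(): open the fingers fully, or close them until they stop; the grip force is fixed at half the most.
- wait(seconds).
- ik(position, orientation): joint angles nearest the present ones, or None.
- sense(): the state.
- read_camera(name): name is "scene" or "top" or "wrist"; returns a dict with "pixels" (480x640x3 uint8, red, green, blue), "z_map" (480x640 float32, m along the optical axis (not along the pixel's ray), 0 where there is no reading), "fx", "fy", "cx", "cy" (pixels), "cam_to_world" (4x4, takes a point from camera to world coordinates). Camera axes: x right, y down, z forward; pixel columns grow to the right and rows downward; lengths in m; the calibration is good to about 2 mm. A picture is of the moment at which its call begins.
A pose or a line that the arm cannot do raises IKError and nothing moves.
- hand_in(): hands the job in, once; it reports no verdict.
The state is a dict: "t": time; "joints": joint angles; "qd": joint speeds; "joint_torque": joint torques, N m; "position": TCP position; "tool_rot": TCP orientation; "contact_force": force on the tool from outside, world axes, zero at the start; "torque": the same for the moment, N m; "opening": opening from 0.0 (shut) to 1.0 (fully open).
Only numpy, scipy, OpenCV 4.12 (cv2) and the standard library are available. Lean on these libraries where they do the work, as an engineer would, in place of code of your own. Each camera call takes 0.05 s, during which the arm holds its last target. There are 200 camera calls.

## Working session

There is one attempt and no reset: what is moved stays moved. The work goes in short steps, each a Python script; the robot and the scene stay as the last script left them, time stands still between calls to the robot, and variables do not carry over. Pictures are saved under pics/ and viewed, about 8 in all and at most 12, crops included, and the job is handed in when it is done.

```bash
mkdir -p pics; python3 - <<'E'
from bench import *
import cv2,numpy as np,pickle
for n in("scene","top"):
    c=read_camera(n); pickle.dump(c,open(f"pics/{n}.pkl","wb")); cv2.imwrite(f"pics/{n}0.png",c["pixels"][:,:,::-1])
    print(n,c["fx"],c["cx"],c["cy"],np.round(c["cam_to_world"],3).tolist())
s=sense();print(s,tip_extent)
E
```

```text
scene 578.889401594239 323.08714620483187 240.1809961219341 [[-0.509, 0.623, -0.594, 1.252], [0.861, 0.376, -0.343, 0.395], [0.01, -0.685, -0.728, 0.981], [0.0, 0.0, 0.0, 1.0]]
top 558.4187421142251 321.47379429997017 235.65520668504234 [[0.011, -0.994, 0.105, 0.416], [-1.0, -0.008, 0.025, -0.022], [-0.024, -0.105, -0.994, 1.267], [0.0, 0.0, 0.0, 1.0]]
{'t': 0.1, 'joints': array([-8.01279263e+01,  1.76176558e+01,  8.63743074e+01,  2.53898512e-04,
        7.61127270e+01, -4.20992584e+00]), 'qd': array([ 0.016464  ,  0.01087751, -0.20653335, -0.05791063,  0.07808364,
        0.0571672 ]), 'joint_torque': array([ 1.89195773e-03, -4.58526778e+01, -2.52608085e+01, -8.99952488e-05,
        5.60600762e-03, -1.03150418e-05]), 'position': array([ 0.13979555, -0.5571578 ,  0.25549012]), 'tool_rot': array([-1.79895610e+02, -7.93110947e-03,  1.40819311e+01]), 'contact_force': array([ 0.34296065, -0.04785737, -0.59442237]), 'torque': array([ 0.00412636, -0.01223376,  0.00743606]), 'opening': 0.9979207970328589} 0.025
```

View pics/top0.png

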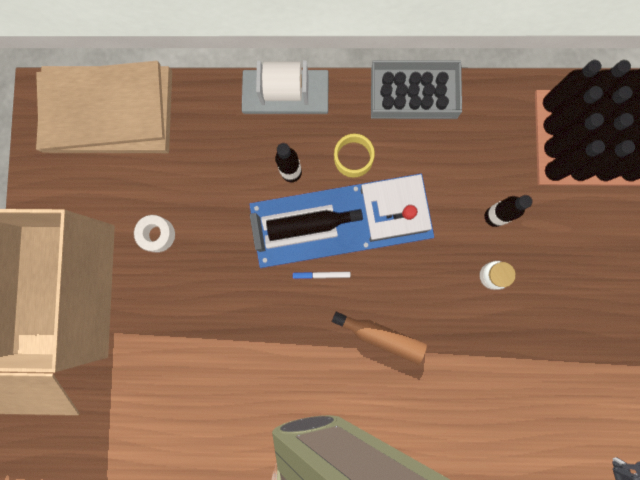

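View pics/scene0.png

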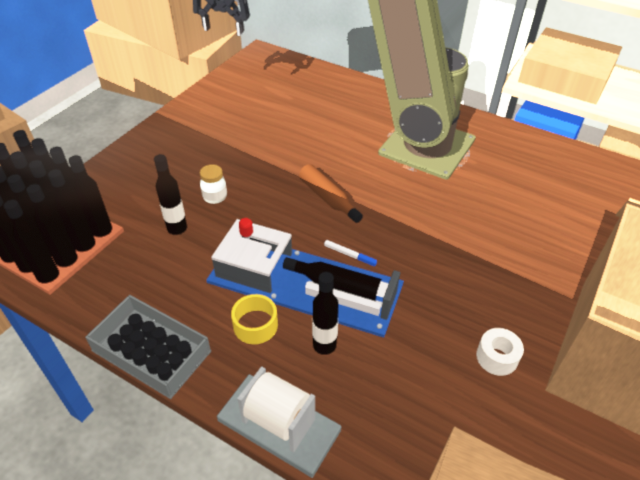

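```bash
cat >h.py <<'E'
import numpy as np,cv2
def cloud(c):
    v,u=np.mgrid[:480,:640]; z=c["z_map"]
    p=np.stack([(u-c["cx"])/c["fx"]*z,(v-c["cy"])/c["fy"]*z,z,np.ones_like(z)],-1)
    P=(p@np.array(c["cam_to_world"]).T)[...,:3]; P[z==0]=np.nan
    return P
def onplane(c,u,v,h):
    T=np.array(c["cam_to_world"]); d=T[:3,:3]@[(u-c["cx"])/c["fx"],(v-c["cy"])/c["fy"],1]
    return T[:3,3]+d*(h-T[2,3])/d[2]
def hsv(c): return cv2.cvtColor(c["pixels"],cv2.COLOR_RGB2HSV)
E
python3 - <<'E'
import pickle;from h import *
for n in("top","scene"):
    c=pickle.load(open(f"pics/{n}.pkl","rb"));P=cloud(c);H=hsv(c)
    x0,y0,x1,y1=(245,165,445,275) if n=="top" else (200,205,415,335)
    roi=np.zeros((480,640),bool);roi[y0:y1,x0:x1]=1
    red=roi&((H[...,0]<6)|(H[...,0]>174))&(H[...,1]>150)&(H[...,2]>90)
    q=P[red];print(n,"red",red.sum(),np.nanmedian(q,0),np.nanmax(q[:,2]))
    t=q[q[:,2]>np.nanmax(q[:,2])-.008];print(" top",len(t),t.mean(0),(t.min(0)+t.max(0))/2,np.ptp(t,axis=0))
    b=roi&(H[...,0]>100)&(H[...,0]<122)&(H[...,1]>130)&(P[...,2]<.03)&(P[...,2]>-.01)
    print(" base",cv2.minAreaRect(P[b][:,:2].astype(np.float32)),np.median(P[b][:,2]))
    w=roi&(H[...,1]<50)&(H[...,2]>120)&(abs(P[...,2]-.076)<.007)
    print(" plate",cv2.minAreaRect(P[w][:,:2].astype(np.float32)),np.median(P[w][:,2]))
    k=c["pixels"][y0:y1,x0:x1,::-1];cv2.imwrite(f"pics/{n}_c.png",cv2.resize(k,None,fx=3.7,fy=3.7,interpolation=cv2.INTER_CUBIC))
E
```

```text
top red 140 [ 0.58760149 -0.17331033  0.1198538 ] 0.12673285395628375
 top 95 [ 0.58978797 -0.17554661  0.12131932] [ 0.5887403  -0.17550721  0.12274681] [0.02290684 0.02472311 0.00797208]
 base ((0.5667912364006042, -0.036292850971221924), (0.18188142776489258, 0.39504706859588623), 10.410938262939453) 0.011425478565657565
 plate ((0.6145336627960205, -0.03809386491775513), (0.38050583004951477, 0.14525064826011658), 85.92621612548828) 0.07554735751579045
scene red 218 [ 0.59691594 -0.17217435  0.11618112] 0.12550622617334906
 top 100 [ 0.59222089 -0.17470485  0.12138503] [ 0.59058937 -0.17518038  0.12150911] [0.0296453  0.02752272 0.00799424]
 base ((0.5648348927497864, -0.0382620245218277), (0.19344399869441986, 0.3993554413318634), 10.247636795043945) 0.011945895401167972
 plate ((0.6265338659286499, -0.04337140917778015), (0.3748799264431, 0.1760207712650299), 86.7147216796875) 0.07611263246438549
```

View pics/top_c.png

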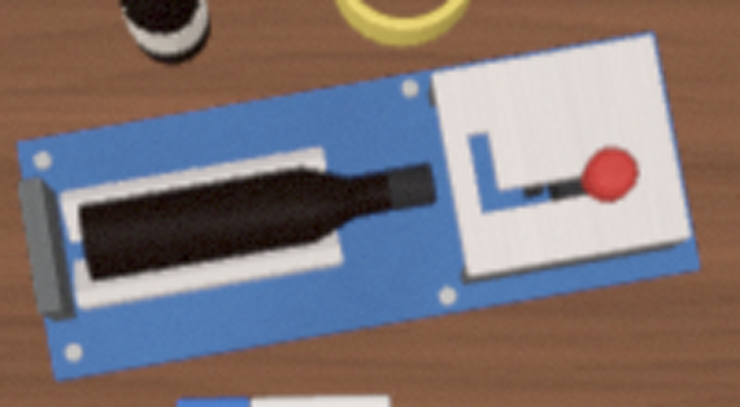

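```bash
python3 - <<'E'
import pickle;from h import *
c=pickle.load(open("pics/top.pkl","rb"))
f=lambda u,v,h:onplane(c,245+(u+.5)/3.7-.5,165+(v+.5)/3.7-.5,h)[:2]
n=np.linalg.norm
TL,TR,BR,BL=[f(*p,.076) for p in((432,72),(653,33),(691,238),(468,277))]
print("plate",n(TL-TR),n(BL-BR),n(TL-BL),n(TR-BR),"centre",(TL+TR+BL+BR)/4)
ang=lambda d:np.degrees(np.arctan2(d[1],d[0]))
print("yaws",ang(TL-TR)-90,ang(BL-BR)-90,ang(TL-BL),ang(TR-BR))
A,B,C=[f(*p,.012) for p in((18,142),(55,380),(699,269))]
print("base",n(A-B),n(B-C),ang(A-B),ang(B-C)-90,"centre",(A+C)/2)
yaw=np.mean([ang(TL-TR)-90,ang(BL-BR)-90,ang(TL-BL),ang(A-B),ang(B-C)-90]);
r=np.radians(yaw);X=np.array([np.cos(r),np.sin(r)]);Y=np.array([-X[1],X[0]]);print("yaw",yaw)
co=f(483,212,.076)+.0065*X-.0065*Y; en=f(469,136,.076)-.0065*X-.0065*Y; e2=f(488,132,.076)-.0065*X+.0065*Y
k=f(611,173,.122)
print("corner",co,"end",en,e2,"knob",k)
for p in(en,e2,k,(A+C)/2): print("rel corner in jig",(p-co)@X,(p-co)@Y)
print("bases: bottle/tape etc", onplane(c,354,155,.048), onplane(c,290,168,.1),onplane(c,505,212,.1))
P=cloud(c);
for nme,(u0,v0,u1,v1) in dict(a=(272,140,305,185),b=(482,192,535,230),jar=(478,260,518,292),brown=(330,310,428,362),tape=(330,132,378,180),marker=(290,268,352,282)).items():
    q=P[v0:v1,u0:u1].reshape(-1,3);q=q[q[:,2]>.008];print(nme,np.round([q.min(0),q.max(0)],3).tolist())
E
```

```text
plate 0.1309929897685412 0.1307054976693407 0.12203902416268157 0.12217143883073894 centre [ 0.60618465 -0.15179979]
yaws 10.497973928129966 10.44121985523526 9.976988343152582 9.842688206889076
base 0.14874051893665027 0.3973861580249513 10.119519544585462 10.305153424874533 centre [ 0.5842342  -0.03368968]
yaw 10.26817101919556
corner [ 0.57969388 -0.1119076 ] end [ 0.61144705 -0.10607068] [ 0.61155834 -0.10431588] knob [ 0.58857463 -0.17460934]
rel corner in jig 0.032285078120304074 8.325589762706292e-05
rel corner in jig 0.03270739118760298 0.0017901135907650249
rel corner in jig -0.00243842610773274 -0.06328056650317694
rel corner in jig 0.01841038687964719 0.07615585465419715
bases: bottle/tape etc [ 0.7256563 -0.061563   0.048    ] [0.68355622 0.07628265 0.1       ] [ 0.5919797  -0.37626569  0.1       ]
a [[0.672, 0.058, 0.008], [0.717, 0.105, 0.213]]
b [[0.573, -0.403, 0.008], [0.62, -0.357, 0.214]]
jar [[0.434, -0.425, 0.008], [0.493, -0.343, 0.086]]
brown [[0.274, -0.221, 0.022], [0.38, -0.016, 0.054]]
tape [[0.686, -0.106, 0.008], [0.775, -0.017, 0.054]]
marker [[0.455, -0.055, 0.008], [0.467, 0.073, 0.018]]
```

```bash
cat >>h.py <<'E'
r=np.radians(10.27);X=np.array([np.cos(r),np.sin(r),0]);Y=np.array([-np.sin(r),np.cos(r),0])
K=np.array([.590,-.1748,.122]);O=[180,0,10.27]   # knob, at TCP working height
def F(s): f=s["contact_force"]; return np.round([f@X,f@Y,f[2]],1)
E
python3 - <<'E'
from bench import *;from h import *
clamp()
p=K-.055*Y
move_ptp((p+[0,0,.18]).tolist(),O)
line_to(p.tolist(),vel=.12)
s=sense();print(s["t"],s["position"],F(s),s["opening"])
for n in("wrist","top"):
    c=read_camera(n);im=c["pixels"][:,:,::-1]
    if n=="top": im=cv2.resize(im[150:300,240:460],None,fx=2.9,fy=2.9)
    else: im=cv2.resize(im,(580,435))
    cv2.imwrite(f"pics/{n}1.png",im)
E
```

```text
4.5583 [ 0.60040238 -0.22916413  0.12287682] [0.2 0.3 0.3] -0.0012758722061133345
```

View pics/wrist1.png

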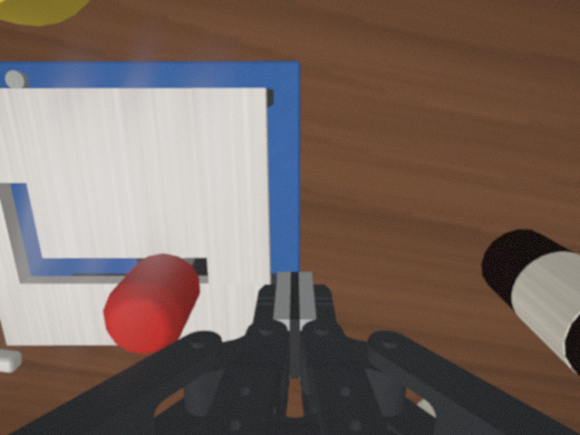

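```bash
python3 - <<'E'
from bench import *;from h import *
q=K-.055*Y; d=0
def go(d,v): 
    line_to((q+d*Y).tolist(),vel=v); s=sense(); f=F(s)
    print(round(s["t"],2),round(d*1e3,1),round((s["position"]-q)@Y*1e3,1),f); return f
for d in(.02,.03,.045,.06,.072): f=go(d,.05)
while d<.1 and f[1]>-22:
    d+=.002; f=go(d,.03)
c=read_camera("top");cv2.imwrite("pics/top2.png",cv2.resize(c["pixels"][160:280,240:450,::-1],None,fx=3.6,fy=3.6,interpolation=cv2.INTER_CUBIC))
E
```

```text
5.21 20.0 20.3 [ 0.9  0.  -0. ]
5.56 30.0 30.4 [-0.2 -0.  -1. ]
6.01 45.0 45.8 [ 0.9 -0.3 -0.2]
6.46 60.0 60.8 [-0.2 -0.2  0.3]
6.85 72.0 72.7 [ 0.5  0.3 -0.3]
7.1 74.0 74.1 [ 0.2  0.  -0.1]
7.35 76.0 76.0 [-0.2 -0.   1. ]
7.6 78.0 78.1 [ 0.1 -0.8  1. ]
7.85 80.0 79.4 [-1.3 -3.3 -1.3]
8.1 82.0 81.1 [-1.1 -5.5 -1.6]
8.35 84.0 83.0 [-0.5 -5.7 -1.2]
8.6 86.0 85.0 [-0.3 -5.2 -1.2]
8.85 88.0 87.0 [-0.9 -6.3 -1.1]
9.1 90.0 89.0 [-0.6 -6.6 -0.9]
9.35 92.0 91.0 [-0.5 -6.  -0.5]
9.6 94.0 92.9 [-0.7 -6.4 -1.6]
9.85 96.0 93.2 [ -0.5 -10.4  -2.1]
10.1 98.0 93.5 [ -0.5 -14.6  -5.1]
10.35 100.0 93.8 [ -2.1 -19.2  -5.5]
```

View pics/top2.png

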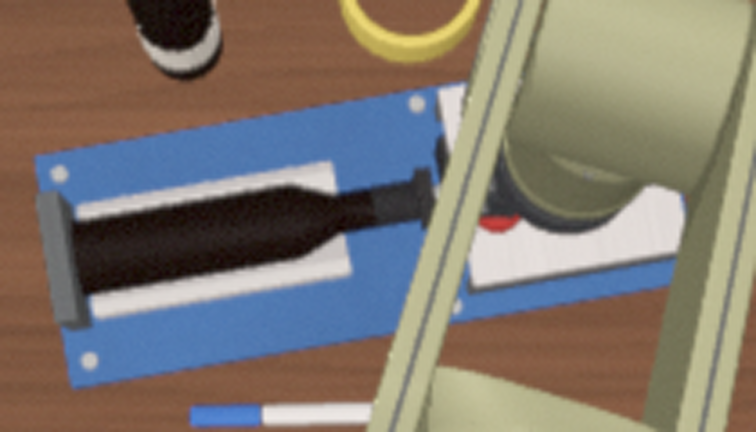

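```bash
python3 - <<'E'
from bench import *;from h import *
p=K+(-.055+.055)*Y
line_to(p.tolist(),vel=.1)
p=p-.055*X; line_to(p.tolist(),vel=.15)
s=sense();print(s["t"],s["position"],F(s))
T={}
for n in("wrist","top","scene"):
    c=read_camera(n);P=cloud(c);H=hsv(c)
    red=((H[...,0]<6)|(H[...,0]>174))&(H[...,1]>150)&(H[...,2]>90)&(P[...,2]>.115)&(P[...,2]<.13)&(abs(P[...,0]-.58)<.06)&(abs(P[...,1]+.11)<.08)
    t=P[red]
    if len(t): m=(t.min(0)+t.max(0))/2; print(n,len(t),t.mean(0),m,np.ptp(t,axis=0),"travel",(t.mean(0)-K)@Y,(t.mean(0)-K)@X)
    im=c["pixels"][:,:,::-1]
    T[n]=cv2.resize(im[160:280,240:450],(400,229),interpolation=2) if n=="top" else cv2.resize(im,(400,300)) if n=="wrist" else cv2.resize(im[200:335,200:415],(400,251),interpolation=2)
cv2.imwrite("pics/all3.png",np.hstack([T["wrist"],np.vstack([T["top"],T["scene"]])[:300]*1]) if 0 else np.vstack([np.hstack([T["wrist"],np.pad(T["top"],((0,71),(0,0),(0,0)))]),np.hstack([T["scene"],T["scene"]*0])]))
E
```

```text
11.5167 [ 0.53652937 -0.18442926  0.1224373 ] [ 0.1 -0.9 -0.3]
wrist 6051 [ 0.58022915 -0.11055277  0.12213471] [ 0.57885232 -0.11150523  0.11989555] [0.02774801 0.02780045 0.00978509] travel 0.06495990576702641 0.0018401429738805
top 127 [ 0.57801994 -0.11013513  0.12052846] [ 0.57901615 -0.11062236  0.12080581] [0.02529871 0.02716859 0.01102285] travel 0.06576473617650919 -0.00025921732787308367
scene 117 [ 0.58190687 -0.10884023  0.12046638] [ 0.5803962  -0.10894076  0.12060436] [0.02648483 0.02727934 0.01116875] travel 0.06634589258838489 0.003796306493043364
```

View pics/all3.png

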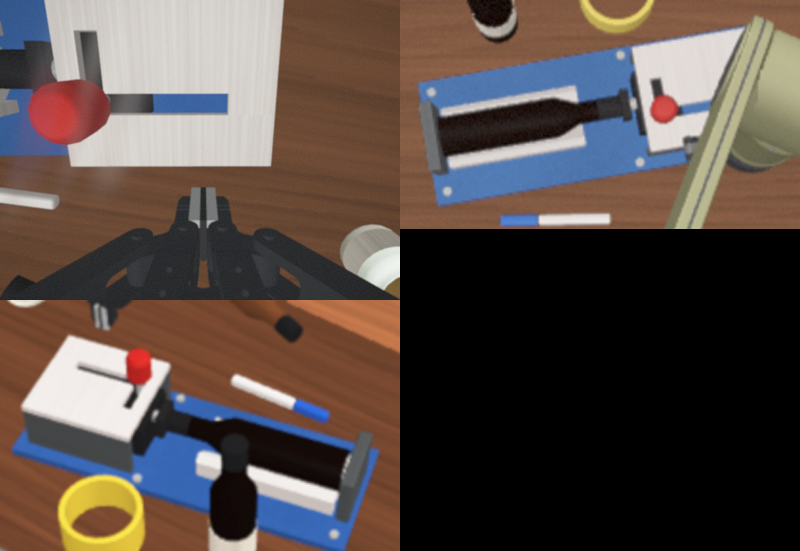

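```bash
python3 - <<'E'
from bench import *;from h import *
q=K+.065*Y-.055*X
line_to(q.tolist(),vel=.12)
def go(d,v): 
    line_to((q+d*X).tolist(),vel=v); s=sense(); f=F(s)
    print(round(s["t"],2),round(d*1e3,1),round((s["position"]-q)@X*1e3,1),f); return f
for d in(.02,.03,.04,.05,.056): f=go(d,.04)
while d<.085 and f[0]>-18 and abs(f[1])<25:
    d+=.002; f=go(d,.03)
for n in("wrist","scene"):
    c=read_camera(n);P=cloud(c);H=hsv(c)
    red=((H[...,0]<6)|(H[...,0]>174))&(H[...,1]>150)&(H[...,2]>90)&(P[...,2]>.115)&(P[...,2]<.13)&(abs(P[...,0]-.6)<.06)&(abs(P[...,1]+.11)<.08)
    t=P[red]
    if len(t): m=t.mean(0);print(n,len(t),m,(m-K)@X,(m-K)@Y)
E
```

```text
13.01 20.0 19.9 [-0.1 -0.1 -0.2]
13.41 30.0 30.4 [-0.4  0.5 -0.3]
13.81 40.0 40.7 [ 0.1  0.3 -0.1]
14.21 50.0 50.8 [ 0.1  0.1 -0.2]
14.51 56.0 56.6 [-0.  -0.1 -0.2]
14.76 58.0 58.1 [-0.6 -0.2 -0.4]
15.01 60.0 60.1 [-1.3 -0.3  0.3]
15.26 62.0 62.2 [-0.9 -1.1  0.1]
15.51 64.0 63.8 [-2.1 -0.2 -0.1]
15.76 66.0 64.1 [-6.  -0.7  3.5]
16.01 68.0 64.4 [-10.9  -0.7   7.4]
16.26 70.0 64.6 [-14.4  -1.4   9.7]
16.51 72.0 64.8 [-18.6  -2.1  13.4]
wrist 6403 [ 0.61466293 -0.10330284  0.12145898] 0.037014815046107576 0.0659545916241211
scene 119 [ 0.61549816 -0.1028195   0.1208124 ] 0.03792282824922399 0.06628127469403933
```

```bash
python3 - <<'E'
from bench import *;from h import *
q=K+.065*Y-.055*X
line_to(q.tolist(),vel=.12)
line_to((q+[0,0,.16]).tolist(),vel=.15)
move_ptp([.2,-.48,.30],O)
wait(.5)
s=sense();print(s["t"],s["position"],F(s))
T=[]
for n in("top","scene"):
    c=read_camera(n);P=cloud(c);H=hsv(c)
    red=((H[...,0]<6)|(H[...,0]>174))&(H[...,1]>150)&(H[...,2]>90)&(P[...,2]>.115)&(P[...,2]<.13)&(abs(P[...,0]-.6)<.06)&(abs(P[...,1]+.11)<.08)
    m=P[red].mean(0);print(n,m,(m-K)@X,(m-K)@Y)
    T.append(c["pixels"][:,:,::-1][120:390,120:560] if n=="top" else c["pixels"][:,:,::-1][140:410,100:540])
cv2.imwrite("pics/fin.png",np.vstack(T))
E
```

```text
20.8417 [ 0.20020107 -0.47992359  0.30002505] [0.3 0.7 0.3]
top [ 0.61077597 -0.10382774  0.12079843] 0.033096537815356195 0.0661310926182842
scene [ 0.61600708 -0.10289288  0.12063442] 0.03841051561962878 0.06611833976363837
```

View pics/fin.png

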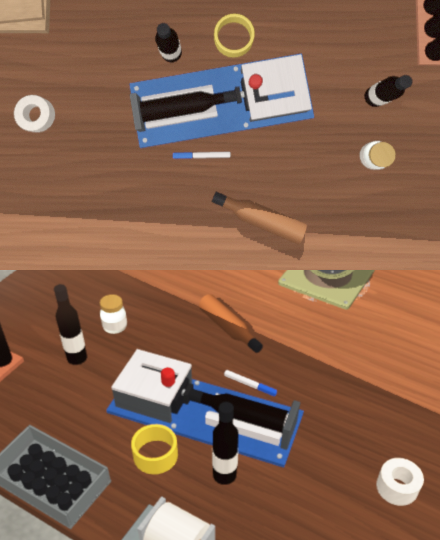

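```bash
python3 -c "
from bench import *
hand_in();print(sense()['t'])"
```

```text
the job is handed in; nothing more can be done
the job is handed in; nothing more can be done
```

The clamp is locked and the bottle is home against the end stop; I handed the job in at about 21 s of the 42 s allowed.

- **Pushing:** With the fingers shut, I pushed the knob about 65 mm along the slot. It then stopped hard at the corner, at about 19 N. From the side, I pushed it along the short leg until it stopped hard again, also at about 19 N. I then backed off and parked the arm clear.
- **Knob position:** At the corner, the knob measured (0.580, −0.111), within 2 mm of the slot corner I had measured. Its travel along the short leg read 35.2 mm (wrist camera), 34.1 to 34.6 mm (scene) and 33.4 mm (top), against 35 mm nominal. That spread fits the 2 mm calibration, and the hard stop supports it being at the end.
- **Bottle and surroundings:** The last pictures show the bottle against the end stop with the pad on its cap. By eye, the standing bottles, tape, labels, marker and jar look unmoved; I did not measure them again. The tool force had returned to about 0.
- **Odd reading:** The force read near zero over the first part of each push, because I only sampled it after each move had stopped. The camera measurements confirmed the knob's travel.

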